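# Hold a chestnut bun over its dish with the kitchen tongs

### The arm

A 6-joint arm with a two-finger parallel gripper is mounted at the origin on the work surface. World frame = base frame: x ahead of the robot, y to its left, z up, the work surface at z = 0. Lengths are in m, angles in degrees, forces in N, time in s.
With the tool pointing down it reaches from about 0.375 to 0.75 m from the base axis. Payload 9 kg.
Tool frame: the origin (TCP) lies where the fingers leave the gripper's body, on its centre line; the fingertips stand 73 mm ahead of it and the grasp point (between the pads) lies 54 mm ahead of it (robot.tip_reach is the distance from the TCP to the fingertips, in m); z points along the fingers, y is the line along which they close (so a half turn about z gives the same grasp; the last joint's range is limited). The gripper opens to 85 mm and grips with 20 to 120 N. Pads are 22 mm wide; open, the fingers measure 114 mm over their backs; the gripper's body (76 mm by 85 mm) begins 54 mm behind the grasp point. The pads swing forward as they close: fully open they stand 13 mm farther back than shut.
Start: joints at [52.443, 5.964, 5.575, 89.605, 0, 77.527], TCP at [0.254, 0.543, 0.304] pointing down, gripper open.
Joint ranges: [-171.21, 171.21], [-48.23, 106.86], [-62.78, 66.21], [-105.2, 120.99], [-86.42, 89.51], [-180, 180]. Speed limits (degrees/s): [127.2, 127.2, 147.25, 180, 180, 180].

### API

Orientations are given as [roll, pitch, yaw] about the fixed x, y, z axes, in that order (R = Rz(yaw) Ry(pitch) Rx(roll)).
In Python, from plant import robot gives the robot as it stands. Calls block until the motion is done:
- robot.move_pose(position, orientation): joint-space move of the TCP to a pose.
- robot.line_to(position, vel=0.15, rotation=None, guard=None): straight line of the TCP; rotation=None keeps the orientation; vel is the mean speed in m/s. With guard (N) it stops when the force on the tool has changed by that much, and returns True; else False.
- robot.goto_joints(angles): joint-space move.
- robot.set_gripper(opening): finger opening in m; the grip force is fixed at half the most; returns when the fingers have stopped.
- robot.pause(seconds).
- robot.ik(position, orientation): joint angles nearest the present ones, or None.
- robot.observe(): the state.
- robot.grab_frame(name): name is "scene" or "top" or "wrist"; returns the picture (420x560x3 uint8, blue, green, red); there is no depth.
- robot.get_calibration(name): a dict with "vertical_fov" (degrees; the focal length in pixels is half the picture's height over the tangent of half this angle, whatever the lens; pixels are square), "cx", "cy" (the principal point, pixels), "rvec" (rotation vector, rad) and "tvec" (3), from world to camera coordinates, as OpenCV has them. Camera axes: x right, y down, z forward; pixel columns grow to the right and rows downward; lengths in m; the calibration is good to about 2 mm. A picture is of the moment at which its call begins: read the wrist's pose just before it. get_calibration takes no time and is no camera call; for the wrist camera it gives the pose at the moment of the call.
A pose or a line that the arm cannot do raises robot.IKError and nothing moves.
- robot.job_done(): hands the job in; it is judged then, once.
The state is a dict: "time": time; "q": joint angles; "qvel": joint speeds; "joint_torque": joint torques, N m; "tool_pos": TCP position; "tcp_rot": TCP orientation; "ft_force": force on the tool from outside, world axes, zero at the start; "torque": the same for the moment, N m; "gripper_width": finger opening in m; "gripper_force": force on a finger pad.
Only numpy, scipy, OpenCV 4.12 (cv2) and the standard library are available. Lean on these libraries where they do the work, as an engineer would, in place of code of your own. Each camera call takes 0.05 s, during which the arm holds its last target. There are 200 camera calls.

### The job

Pick up the kitchen tongs, close the jaws gently on the brown chestnut bun and lift it off the board, touching it with nothing but the tongs. Carry it over the middle of the small white dish and finish holding it there in the tongs, still and upright, about 12 cm above the slate, so that I can dust it: do not set it down or let go. Leave the other two buns and everything else on the shelf where they are.

Things in the scene. Friction and masses are not known exactly. Their poses are not given: they have to be found in the camera images.
- tongs: Sprung steel kitchen tongs, 246 mm long, 115 g, lying on their side on the slate: the two arms stand on edge side by side, 26 mm high. Origin: on the underside, on the centre line between the arms at rest, midway along the hand grips and within 15 mm of the balance point. x to the jaws, y to the left arm, z up. The frame is fixed to the left (+y) arm. Rivet joining the arms: x = -100 mm.
- tongs_grip (a point): 13 mm above the tongs' origin, between the two teal silicone hand grips (x = -45 to +42 mm of the tongs, 26 mm high, flat outer faces). At rest they are 57 mm over the outsides here, splaying 0.04 rad each towards the jaws; parallel at 49 mm; about 36 mm when shut on a bun. It moves with the left arm.
- tongs_jaw (a point): Midway between the jaw pads at rest, 94 mm ahead of the tongs' origin, 13 mm above the underside; moves with the left arm. Jaws: x = +74 to +116 mm, 26 mm high, 7 mm thick, flat teal pads inside. Clear gap here: 88 mm at rest, 74 mm with the grips squeezed to 49 mm, 45 mm (pads parallel) with the grips at 36 mm.
- tongs_arm (a joint): Angle (rad) by which the right arm is squeezed towards the left one: 0 = open as they lie at rest, about 0.21 = shut on a bun, 0.30 = stop. A spring opens the tongs: squeezing them at the grips takes about 4 N at first and 5 to 6 N when shut on a bun; what is squeezed beyond that reaches the bun by about half. Released, they spring open.
- chestnut_bun: The brown glazed chestnut bun: round, firm, flat-based, domed; 45 mm in diameter (widest 6 to 18 mm above its base, sides nearly upright there), 35 mm high, about 45 g, dark brown top with pale dots, pale sides below. Its crust cracks if the jaws press with over 20 N each. Origin: centre of its base, z up. It stands on the board in one of three places.
- green_bun: A green bun of the same size on the board, to be left alone. Origin: centre of its base.
- white_bun: A white bun of the same size on the board, to be left alone. Origin: centre of its base.
- board: Pale wooden serving board, fixed, 100 mm (its x) by 300 mm (its y), its top 15 mm above the slate. Origin: centre of its underside, z up. The three buns stand in a row along its y axis, at its middle and 95 mm to either side, in any order. The space on the robot's side of it (-x) is clear.
- dish: Small shallow white ceramic dish, 120 mm in diameter, 16 mm high, standing empty. Origin: centre of its underside.
- tea_bowl: Shallow tea bowl of pale blue glass, 136 mm in diameter, 47 mm high. Origin: centre of its underside.
- whisk: Bamboo tea whisk standing on its white holder: 66 mm in diameter, 152 mm high. Origin: centre of its underside.
- canister: Tall clamp-lid glass canister with rice crackers: 100 mm in diameter, 206 mm high. Origin: centre of its underside.
- coaster: Round dark silicone coaster, 100 mm in diameter, 7 mm thick. Origin: centre of its underside.
- caddy: Round red-brown tea caddy: 70 mm in diameter, 84 mm high. Origin: centre of its underside.

How it is judged (in metres and radians):
On the way, in this order (a step that is already met when the one before it is completed fails the run):
1. the tongs are lifted off the slate in the fingers (height (world z) of tongs above 0.012 m and contact force between the fingers and tongs above 0.5 N), for 0.2 s.
2. the jaws are closed on the chestnut bun and it is lifted clear of the board (height (world z) of chestnut_bun above 0.022 m and contact force between tongs and chestnut_bun above 0.5 N and contact force between board and chestnut_bun below 0.02 N and value of joint tongs_arm above 0.1 rad), for 0.2 s.
At the end, for the whole second after the job is handed in: The fingers hold the tongs and only the tongs hold the chestnut bun: base 90 to 200 mm above the slate, within 35 mm of the dish's middle seen from above, tilted under 25 degrees, still. All other things within 15 mm of where they began (height (world z) of chestnut_bun between 0.09 and 0.2 m and height (world z) of tongs above 0.07 m and horizontal distance between chestnut_bun and dish below 0.035 m and angle between chestnut_bun's own z axis and vertical below 0.44 rad and linear speed of chestnut_bun below 0.03 m/s and contact force between tongs and chestnut_bun above 0.5 N and contact force between the fingers and tongs above 2 N and value of joint tongs_arm above 0.1 rad and distance between chestnut_bun and tongs_jaw below 0.05 m and contact force between each of board, green_bun, white_bun, dish, tea_bowl, whisk, canister, coaster, caddy and chestnut_bun below 0.02 N and distance of each of green_bun, white_bun, dish, tea_bowl, whisk, canister, coaster, caddy from where it was at the start of the episode below 0.015 m); the arm keeps its last pose, push and grip.
It fails at once if the chestnut bun is touched by the robot itself instead of the tongs (contact force between any of the fingers, the arm and chestnut_bun above 0.3 N).
It fails at once if the chestnut bun is crushed (both jaws together press on it with more than 45 N) (contact force between tongs and chestnut_bun above 45 N).
It fails at once if the chestnut bun is tipped over (angle between chestnut_bun's own z axis and vertical above 0.9 rad).
It fails at once if another bun or another thing on the shelf is shoved (25 mm) or tipped (20 degrees) ((distance of green_bun from where it was at the start of the episode above 0.025 m or angle between green_bun's own z axis and vertical above 0.35 rad) or (distance of white_bun from where it was at the start of the episode above 0.025 m or angle between white_bun's own z axis and vertical above 0.35 rad) or (distance of dish from where it was at the start of the episode above 0.025 m or angle between dish's own z axis and vertical above 0.35 rad) or (distance of tea_bowl from where it was at the start of the episode above 0.025 m or angle between tea_bowl's own z axis and vertical above 0.35 rad) or (distance of whisk from where it was at the start of the episode above 0.025 m or angle between whisk's own z axis and vertical above 0.35 rad) or (distance of canister from where it was at the start of the episode above 0.025 m or angle between canister's own z axis and vertical above 0.35 rad) or (distance of coaster from where it was at the start of the episode above 0.025 m or angle between coaster's own z axis and vertical above 0.35 rad) or (distance of caddy from where it was at the start of the episode above 0.025 m or angle between caddy's own z axis and vertical above 0.35 rad)).
It also fails if it takes over 38 s, if anything falls off the work surface, if the arm or the gripper's body presses on something with over 40 N, if the wrist force passes 120 N, or if a joint passes its speed limit or range.

## Working session

There is one attempt and no reset: what is moved stays moved. The work goes in short steps, each a Python script; the robot and the scene stay as the last script left them, time stands still between calls to the robot, and variables do not carry over. Pictures are saved under pics/ and viewed, at most 10 in all, crops included, and the job is handed in when it is done.

```bash
mkdir -p pics; ls
python3 - <<'E'
from plant import robot
import cv2
for n in("top","scene"):
    im=robot.grab_frame(n); cv2.imwrite(f"pics/{n}0.png",im); c=robot.get_calibration(n); print(n,c)
    cv2.imwrite(f"pics/{n}0b.png",cv2.resize(im,(800,600),interpolation=cv2.INTER_CUBIC))
o=robot.observe(); print(o["tcp_rot"],o["time"])
E
```

```text
pics
top {'vertical_fov': 50.079989518569846, 'cx': 277.93908202752016, 'cy': 213.92899548297476, 'rvec': array([ 2.15381563, -2.10204299,  0.17736518]), 'tvec': array([0.00368363, 0.54926132, 1.37156093])}
scene {'vertical_fov': 57.987281730463586, 'cx': 271.910860346913, 'cy': 204.0945513910945, 'rvec': array([ 1.0606768 ,  2.60665722, -0.80195007]), 'tvec': array([ 0.35569724, -0.29325407,  1.20679678])}
[-1.79932388e+02 -1.53469535e-02  1.54915500e+02] 0.1
```

View pics/top0b.png

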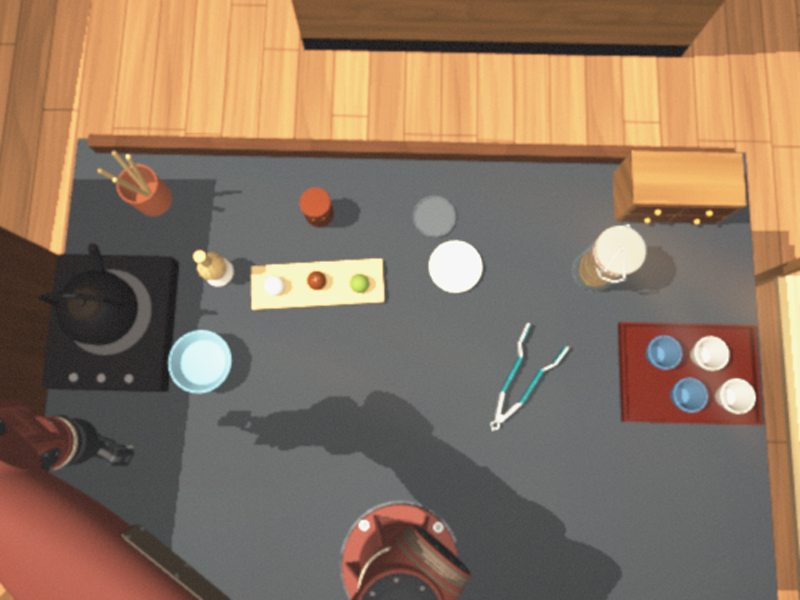

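View pics/scene0b.png

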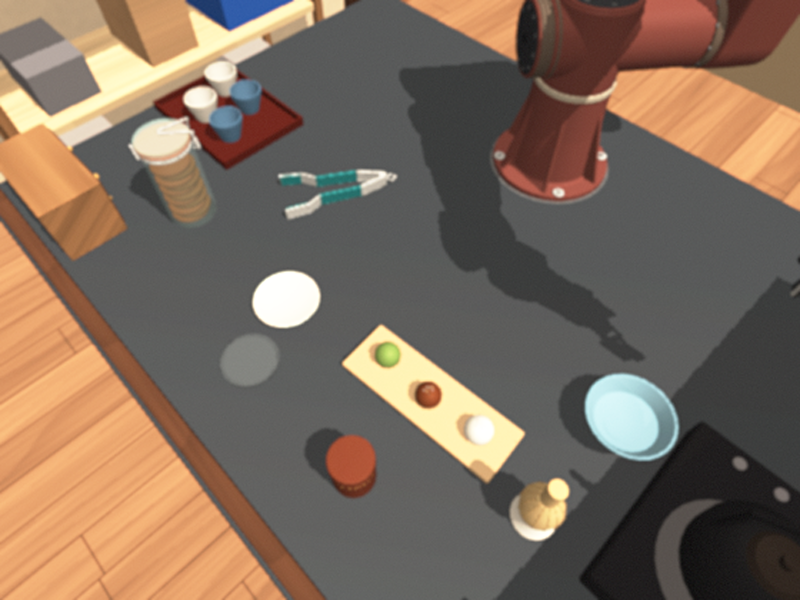

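The top view shows the tongs on the right: rivet at (495,425), jaw tips at (528,325) and (567,348). The chestnut bun is the middle one on the board at (316,281), between white (274,285) and green (359,283). The dish is at (456,266). Next I'll segment these and convert to world positions, checking one camera against the other.

```bash
cat > h.py <<'E'
import numpy as np, cv2
def w2p(c,P):
    f=210/np.tan(np.radians(c["vertical_fov"]/2))
    K=np.array([[f,0,c["cx"]],[0,f,c["cy"]],[0,0,1]])
    return cv2.projectPoints(np.float64(P).reshape(-1,3),c["rvec"],c["tvec"],K,None)[0][:,0]
def p2w(c,uv,z):
    uv=np.float64(uv).reshape(-1,2); f=210/np.tan(np.radians(c["vertical_fov"]/2))
    R=cv2.Rodrigues(np.float64(c["rvec"]))[0]; C=-R.T@np.ravel(c["tvec"])
    d=np.c_[(uv[:,0]-c["cx"])/f,(uv[:,1]-c["cy"])/f,np.ones(len(uv))]@R
    return C+d*((z-C[2])/d[:,2])[:,None]
def comps(m,amin=15):
    n,l,s,c=cv2.connectedComponentsWithStats(m.astype(np.uint8))
    return [(s[i],c[i],np.argwhere(l==i)[:,::-1]) for i in range(1,n) if s[i,4]>=amin]
E
python3 - <<'E'
from plant import robot
from h import *
np.set_printoptions(precision=4,suppress=True)
rng=dict(teal=((80,110,60),(97,255,255),.02),green=((32,120,60),(60,255,255),.033),brown=((0,120,30),(14,255,150),.038),board=((15,40,150),(30,160,255),.015),dish=((0,0,215),(180,50,255),.014))
for n in("top","scene"):
    c=robot.get_calibration(n); im=cv2.imread(f"pics/{n}0.png"); hsv=cv2.cvtColor(im,cv2.COLOR_BGR2HSV)
    for k,(a,b,z) in rng.items():
        m=cv2.inRange(hsv,np.array(a),np.array(b))>0
        for s,ce,px in comps(m):
            w=p2w(c,ce,z)[0]
            if not(.25<w[0]<.85 and abs(w[1])<.4): continue
            W=p2w(c,px,z)[:,:2]; r=cv2.minAreaRect(W.astype(np.float32)*1000)
            print(n,k,s[4],"px",ce,"w",w[:2],"rect c",np.array(r[0]),"size",np.array(r[1]),"ang %.1f"%r[2])
E
```

```text
top teal 80 px [358.   261.55] w [ 0.4072 -0.2393] rect c [ 406.9122 -239.2585] size [ 9.4878 81.5066] ang 61.7
top teal 81 px [371.963 269.642] w [ 0.3829 -0.283 ] rect c [ 382.1115 -282.9661] size [ 9.8346 83.0346] ang 57.8
top green 117 px [251.2906 197.8547] w [0.6019 0.104 ] rect c [601.5195 103.3192] size [39.4017 35.3391] ang 2.1
top brown 127 px [224.8504 152.1575] w [0.7508 0.1951] rect c [754.6508 195.1216] size [42.5088 65.8608] ang 29.1
top brown 32 px [225.1875 196.1562] w [0.6044 0.1875] rect c [604.4772 188.5822] size [15.0066 33.0775] ang 87.0
top board 2532 px [222.0154 198.3499] w [0.6018 0.2004] rect c [602.7087 202.3485] size [105.7808 303.8607] ang 4.7
top dish 1068 px [318.3446 186.1227] w [ 0.6502 -0.1123] rect c [ 651.1261 -112.8172] size [118.5724 120.4726] ang 46.4
top dish 1675 px [218.9146 199.4609] w [0.598  0.2105] rect c [602.5265 201.7924] size [ 93.8424 292.6566] ang 4.8
top dish 48 px [365.4167 237.3958] w [ 0.4853 -0.2645] rect c [ 486.0428 -264.7708] size [12.7832 76.307 ] ang 76.3
top dish 39 px [388.9744 251.8718] w [ 0.4408 -0.339 ] rect c [ 441
[... 990 characters left out ...]
ard 33 px [184.0909 222.303 ] w [ 0.7062 -0.1039] rect c [ 704.8908 -106.6646] size [16.2489 83.6322] ang 2.6
scene board 4712 px [303.8935 281.8954] w [0.6058 0.2187] rect c [603.5361 205.413 ] size [104.385  303.7737] ang 4.8
scene dish 104 px [261.0192 123.7981] w [ 0.3243 -0.2245] rect c [ 320.9756 -223.5114] size [49.0306 62.3705] ang 55.6
scene dish 55 px [211.5091 143.4727] w [ 0.4842 -0.2673] rect c [ 482.4749 -266.641 ] size [13.4872 68.7559] ang 74.5
scene dish 1430 px [200.0371 208.9867] w [ 0.6518 -0.1082] rect c [ 650.4105 -110.0143] size [120.1524 118.9884] ang 8.2
scene dish 307 px [336.1824 300.5309] w [0.5861 0.2991] rect c [585.8669 298.6984] size [43.7731 41.3391] ang 45.7
```

The tongs sit at about (0.396, -0.257) with yaw -30°, the chestnut bun at (0.604, 0.203), board yaw 4.7°, and the dish at (0.651, -0.112). The sizes check out. I'll move above the tongs and refine their pose with the wrist camera.

Run:
```python
from plant import robot
from h import *
np.set_printoptions(precision=4,suppress=True)
robot.move_pose([.395,-.258,.26],[180,0,150])
robot.pause(.3)
c=robot.get_calibration("wrist"); im=robot.grab_frame("wrist"); cv2.imwrite("pics/w1.png",im)
o=robot.observe(); print(o["time"],o["tool_pos"],o["tcp_rot"],o["q"],o["ft_force"],o["gripper_width"])
hsv=cv2.cvtColor(im,cv2.COLOR_BGR2HSV)
m=cv2.inRange(hsv,np.array((80,110,50)),np.array((97,255,255)))>0
for s,ce,px in comps(m,60):
    for z in(.026,.013):
        r=cv2.minAreaRect((p2w(c,px,z)[:,:2]*1000).astype(np.float32)); print(s,ce,z,r)
```

```text
3.3167 [ 0.3951 -0.2579  0.26  ] [179.9986  -0.0007 150.0157] [-49.0756 -17.0082 -20.6196  86.3897   0.0011 -19.0914] [-1.0305  0.4482 -0.0589] 0.08526029305498116
[254 148  10  81 625] [258.4016 187.0816] 0.026 ((380.50604248046875, -278.69122314453125), (8.367136001586914, 87.74043273925781), 57.33818054199219)
[254 148  10  81 625] [258.4016 187.0816] 0.013 ((382.9905700683594, -281.3668212890625), (8.724875450134277, 91.49160766601562), 57.33818435668945)
[300 149   9  81 624] [304.5657 187.609 ] 0.026 ((405.6450500488281, -237.12416076660156), (8.13526725769043, 87.68517303466797), 61.6522102355957)
[300 149   9  81 624] [304.5657 187.609 ] 0.013 ((409.20428466796875, -238.02279663085938), (8.483097076416016, 91.43399047851562), 61.65205764770508)
[242 247   6  39 109] [244.2752 265.4404] 0.026 ((450.6279296875, -340.80084228515625), (3.719048261642456, 50.34439468383789), 53.577388763427734)
[242 247   6  39 109] [244.2752 265.4404] 0.013 ((456.1103515625, -346.1318054199219), (3.878035306930542, 52.49676513671875), 53.57746887207031)
[315 247   7  39 114] [318.0088 265.8772] 0.026 ((493.3724365234375, -266.5887451171875), (3.843475818634033, 50.31846618652344), 66.20653533935547)
[315 247   7  39 114] [318.0088 265.8772] 0.013 ((500.6823425292969, -268.7469482421875), (4.007805347442627, 52.46971130371094), 66.20648193359375)
```

View pics/w1.png

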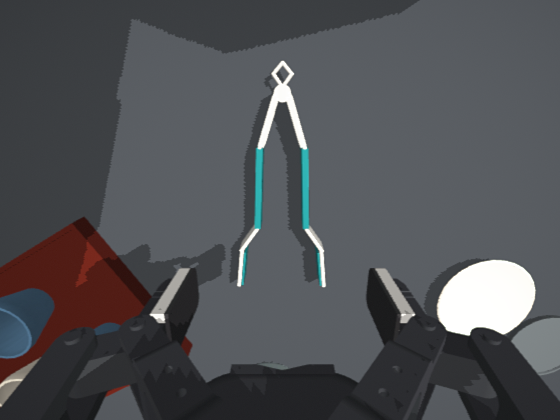

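The wrist picture shows the tongs with both grips parallel to the view axis (x≈258 and 305, rows 148–229). The measured grip length of 87.7 mm matches the 87 mm given. The origin is (0.3944, -0.2587) with yaw -30.3°. Next I'll descend, squeeze to parallel and lift.

Run:
```python
from plant import robot
from h import *
np.set_printoptions(precision=4,suppress=True)
p=[.3948,-.2589]
robot.move_pose([*p,.12],[180,0,149.7])
print(robot.tip_reach, robot.line_to([*p,.074],vel=.1,guard=8))
def st():
    o=robot.observe(); print("t%.2f"%o["time"],o["tool_pos"],"w %.4f f %.2f"%(o["gripper_width"],o["gripper_force"]),o["ft_force"],robot.tip_reach)
st()
for w in(.062,.057,.053,.049,.047):
    robot.set_gripper(w); st()
robot.line_to([*p,.16],vel=.1); robot.pause(.3); st()
cv2.imwrite("pics/w2.png",robot.grab_frame("wrist"))
```

```text
0.0726 False
t4.54 [ 0.3952 -0.2593  0.0749] w 0.0850 f 0.00 [0.4728 0.1514 0.9839] 0.0726
t4.91 [ 0.3949 -0.259   0.0743] w 0.0618 f 0.00 [1.0485 0.3347 0.8454] 0.0726
t5.14 [ 0.395  -0.2591  0.0744] w 0.0572 f 4.56 [-0.445   0.459   5.0513] 0.0726
t5.37 [ 0.3952 -0.2593  0.0748] w 0.0530 f 6.24 [-0.5787  0.7358  6.3691] 0.0726
t5.58 [ 0.3953 -0.2594  0.075 ] w 0.0493 f 7.13 [0.1503 0.9423 8.868 ] 0.0726
t5.80 [ 0.3954 -0.2596  0.0751] w 0.0469 f 8.30 [-0.5035  1.0153  8.981 ] 0.0726
t7.11 [ 0.3947 -0.2588  0.1596] w 0.0470 f 4.87 [-1.0416  0.585  -1.0247] 0.0726
```

View pics/w2.png

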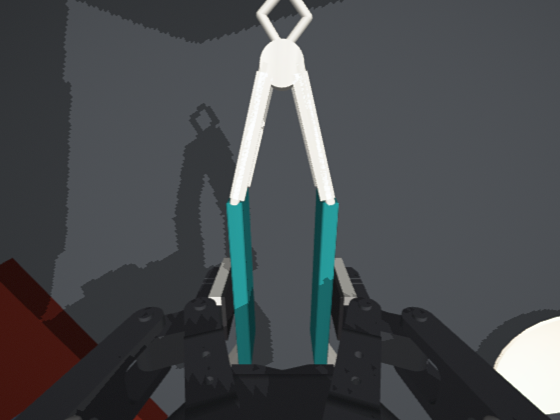

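The tongs are held squarely between the pads, with the grips parallel in the picture (x≈240 and 325, rivet at (282,63)). I'll check their level and the bun's exact position, then go to hover beside the bun.

Run:
```python
from plant import robot
from h import *
np.set_printoptions(precision=4,suppress=True)
# tongs pitch: project rivet and grip rear ends for hypotheses (camera pose now, arm has not moved)
c=robot.get_calibration("wrist"); o=robot.observe(); T=o["tool_pos"]; a=np.radians(-30.3)
X=np.array([np.cos(a),np.sin(a),0]);Y=np.array([-X[1],X[0],0]);Z=np.array([0,0,1.])
for p in(-6,-3,0,3,6):
    s,k=np.sin(np.radians(p)),np.cos(np.radians(p)) # p>0: jaws up
    f=lambda x,y,z:T+X*(x*k-(z-.013)*s)+Y*y+Z*(x*s+(z-.013)*k-.062)
    print(p,w2p(c,[f(-100,0,26)*1 if 0 else f(-.1,0,.026),f(-.045,.0235,.026),f(-.045,-.0235,.026)]).ravel())
# bun from both initial pictures
uv=[];cs=[]
for n in("top","scene"):
    c=robot.get_calibration(n); im=cv2.imread(f"pics/{n}0.png"); hsv=cv2.cvtColor(im,cv2.COLOR_BGR2HSV)
    u,v=w2p(c,[.604,.204,.035])[0].round().astype(int)
    m=np.zeros(im.shape[:2],bool); w=14; sl=np.s_[v-w:v+w,u-w:u+w]
    h=hsv[sl].astype(int); m[sl]=(h[...,2]<150)&(h[...,1]>100)
    q=max(comps(m,8),key=lambda t:t[0][4]); print(n,(u,v),q[0],q[1],[p2w(c,q[1],z)[0][:2] for z in(.03,.042)])
    cv2.imwrite(f"pics/{n}_crop.png",cv2.resize(im[v-40:v+40,u-50:u+50],None,fx=4,fy=4,interpolation=cv2.INTER_NEAREST))
robot.line_to([T[0],T[1],.20],vel=.2)
robot.move_pose([.51,.196,.20],[180,0,-175.3]); robot.pause(.3)
o=robot.observe();print(o["time"],o["tool_pos"],o["tcp_rot"],o["q"],o["gripper_width"],o["gripper_force"])
a=robot.grab_frame("top");b=robot.grab_frame("scene");cv2.imwrite("pics/t3.png",a);cv2.imwrite("pics/s3.png",b)
ct=robot.get_calibration("top");u,v=w2p(ct,[.6,.2,.1])[0].astype(int)
cs=robot.get_calibration("scene");x,y=w2p(cs,[.58,.2,.1])[0].astype(int)
A=cv2.imread("pics/top_crop.png");B=cv2.imread("pics/scene_crop.png")
C=cv2.resize(a[v-60:v+60,u-80:u+80],(400,300),interpolation=2);D=cv2.resize(b[max(y-75,0):max(y-75,0)+150,x-100:x+100],(400,300),interpolation=2)
print("crops",u-80,v-60,x-100,max(y-75,0))
P=lambda q:cv2.resize(q,(400,300),interpolation=0)
cv2.imwrite("pics/m3.png",np.vstack([np.hstack([P(A),P(B)]),np.hstack([C,D])]))
```

```text
-6 [282.7667  63.1093 340.0028 212.8911 225.2079 212.8662]
-3 [282.7375  61.7974 339.1134 209.0947 226.0824 209.07  ]
0 [282.7098  61.4484 338.2156 205.6555 226.965  205.631 ]
3 [282.6836  61.9444 337.3136 202.5722 227.8516 202.548 ]
6 [282.6589  63.1788 336.4116 199.8414 228.738  199.8174]
top (np.int64(220), np.int64(196)) [222 191   6  11  32] [225.1875 196.1562] [array([0.6061, 0.1885]), array([0.6036, 0.1869])]
scene (np.int64(300), np.int64(274)) [290 268  14  17 105] [294.8667 276.3524] [array([0.6159, 0.1987]), array([0.62  , 0.2019])]
9.525 [0.5102 0.1955 0.2   ] [-179.9983    0.0045 -175.3526] [  7.2437  -3.0571 -14.3804  78.6723  -0.0019   2.5962] 0.04738285014970593 4.874569773674011
crops 138 133 208 177
```

View pics/m3.png

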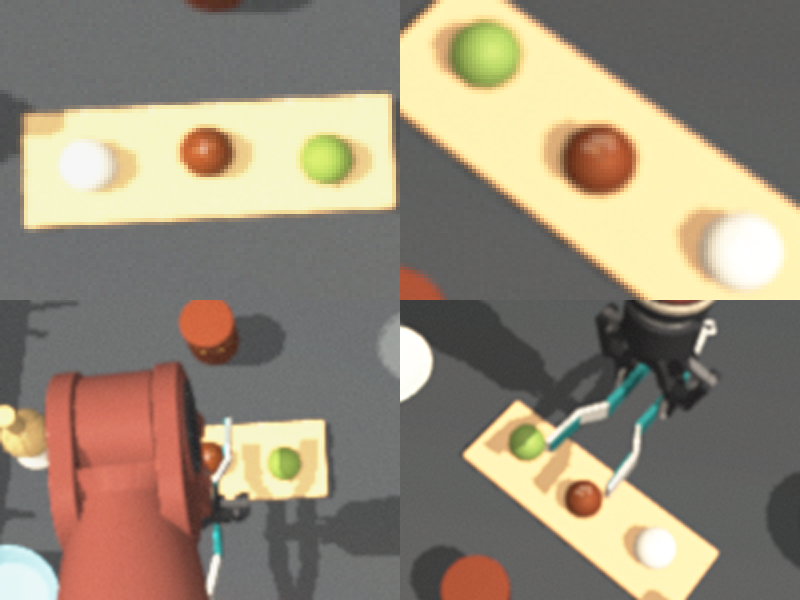

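The top row shows the chestnut bun slightly off the board's centre line: top (221.3,196.0), scene (299.2,275.6). The bottom right shows the tongs hovering with the jaws beside it. I'll compute the bun's position and compare the jaw tips with what's predicted.

Run:
```python
from plant import robot
from h import *
np.set_printoptions(precision=4,suppress=True)
for n,ch,gr in(("top",(221.25,196),(251.3,197.7)),("scene",(299.25,275.6),(271.0,247.9))):
    c=robot.get_calibration(n)
    for z in(.03,.035): print(n,z,"chest",p2w(c,ch,z)[0][:2],"green",p2w(c,gr,z)[0][:2])
B=np.array([.608,.202]); a=np.radians(4.7);X=np.array([np.cos(a),np.sin(a)])
robot.line_to([*(B-.094*X),.135],vel=.15); robot.pause(.2)
o=robot.observe();T=o["tool_pos"];print(o["time"],T,o["tcp_rot"])
b=robot.grab_frame("scene");cs=robot.get_calibration("scene");Y=np.array([-X[1],X[0]])
pr=w2p(cs,[[*(T[:2]+.116*X+s*.037*Y),T[2]-.075+z] for s in(1,-1) for z in(0,.026)])
u,v=w2p(cs,[.58,.2,.05])[0].astype(int);x0,y0=u-60,v-60
I=cv2.resize(b[y0:y0+112,x0:x0+150],(800,597),interpolation=2);k=800/150
for p in pr: cv2.circle(I,tuple(((p-[x0,y0]+.5)*k).astype(int)),4,(255,0,255),1)
cv2.imwrite("pics/s4.png",I)
```

```text
top 0.03 chest [0.6063 0.2012] green [0.603  0.1042]
top 0.035 chest [0.6053 0.2005] green [0.602  0.1039]
scene 0.03 chest [0.6074 0.2044] green [0.6043 0.1086]
scene 0.035 chest [0.6092 0.2057] green [0.6061 0.1105]
10.4083 [0.515  0.1944 0.1364] [ 179.9939    0.1177 -175.2967]
```

View pics/s4.png

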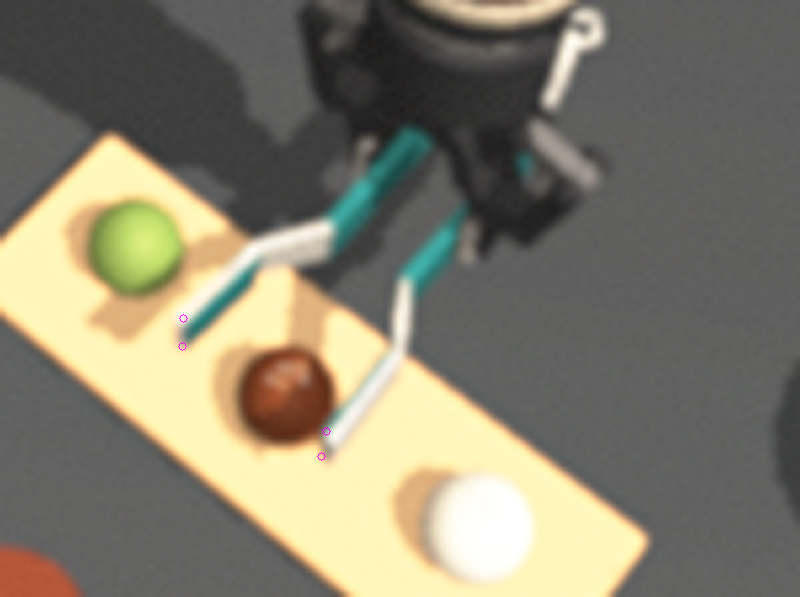

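The predicted jaw-tip points (magenta) fall on the real jaw tips at (183,335) and (328,448), so the tongs are level and where expected. I'll descend around the bun and close in small steps while watching the force.

Run:
```python
from plant import robot
from h import *
np.set_printoptions(precision=3,suppress=True)
B=np.array([.607,.203]); a=np.radians(4.7);X=np.array([np.cos(a),np.sin(a)])
print(robot.line_to([*(B-.094*X),.096],vel=.08,guard=5))
w=.047
def st():
    o=robot.observe(); print("t%.2f"%o["time"],o["tool_pos"],"w %.4f f %.2f"%(o["gripper_width"],o["gripper_force"]),o["ft_force"]); return o["gripper_force"]
st()
for w in(.044,.041,.039,.038,.037,.0365,.036,.0355,.035,.0345):
    robot.set_gripper(w)
    if st()>12: break
robot.pause(.2); st()
b=robot.grab_frame("scene");cs=robot.get_calibration("scene")
u,v=w2p(cs,[.58,.2,.05])[0].astype(int);x0,y0=u-60,v-60
cv2.imwrite("pics/s5.png",cv2.resize(b[y0:y0+112,x0:x0+150],(800,597),interpolation=2))
```

```text
False
t11.10 [0.513 0.195 0.096] w 0.0475 f 4.88 [ 0.006  0.816 -0.147]
t11.32 [0.514 0.195 0.097] w 0.0442 f 5.20 [ 0.273  0.813 -1.572]
t11.53 [0.513 0.195 0.096] w 0.0410 f 5.49 [ 0.939 -0.613 -0.824]
t11.75 [0.513 0.195 0.096] w 0.0391 f 5.68 [ 0.959 -0.406 -1.585]
t11.97 [0.513 0.195 0.096] w 0.0384 f 5.77 [ 0.065  0.17  -1.488]
t12.18 [0.513 0.195 0.096] w 0.0371 f 7.05 [ 0.173  0.456 -0.645]
t12.40 [0.513 0.195 0.096] w 0.0370 f 12.87 [-0.375  0.506 -0.753]
t12.60 [0.513 0.195 0.096] w 0.0370 f 12.87 [-0.548  0.079 -0.369]
```

View pics/s5.png

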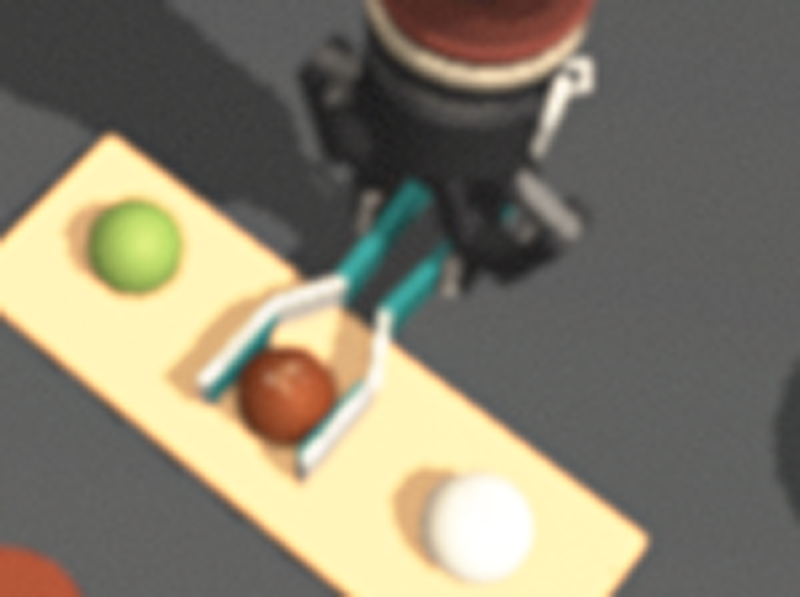

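The jaws are closed on the bun with its dome centred between the pads, at (288,395), and both neighbours are undisturbed. I'll firm up slightly, lift, check, and carry to the dish.

Run:
```python
from plant import robot
from h import *
np.set_printoptions(precision=3,suppress=True)
def st():
    o=robot.observe(); print("t%.2f"%o["time"],o["tool_pos"],o["tcp_rot"],"w %.4f f %.2f"%(o["gripper_width"],o["gripper_force"]),o["ft_force"]); return o
robot.set_gripper(.036); T=st()["tool_pos"]
robot.line_to([T[0],T[1],.13],vel=.05); robot.pause(.3); st()
robot.line_to([T[0],T[1],.206],vel=.08); robot.pause(.2); st()
cv2.imwrite("pics/s6.png",robot.grab_frame("scene"))
robot.line_to([.557,-.111,.206],vel=.12,rotation=[180,0,180]); robot.pause(.8); st()
b=robot.grab_frame("scene");t=robot.grab_frame("top");cv2.imwrite("pics/s7.png",b);cv2.imwrite("pics/t7.png",t)
L=cv2.resize(b[100:310,100:310],(400,400),interpolation=2);R=cv2.resize(t[130:270,190:400],(400,267),interpolation=2)
cv2.imwrite("pics/m7.png",np.hstack([L,np.vstack([R,np.zeros((133,400,3),np.uint8)])]))
```

```text
t12.87 [0.513 0.195 0.096] [ 179.999   -0.005 -175.298] w 0.0361 f 20.17 [-0.056  0.161 -0.784]
t14.00 [0.513 0.195 0.13 ] [-180.      -0.025 -175.3  ] w 0.0364 f 20.19 [-0.241  0.34  -1.522]
t15.30 [0.513 0.195 0.205] [-179.998   -0.047 -175.3  ] w 0.0362 f 20.18 [ 0.712  0.144 -2.053]
t18.88 [ 0.557 -0.111  0.206] [-179.998    0.004  179.997] w 0.0364 f 20.17 [ 0.575 -0.081 -2.566]
```

View pics/m7.png

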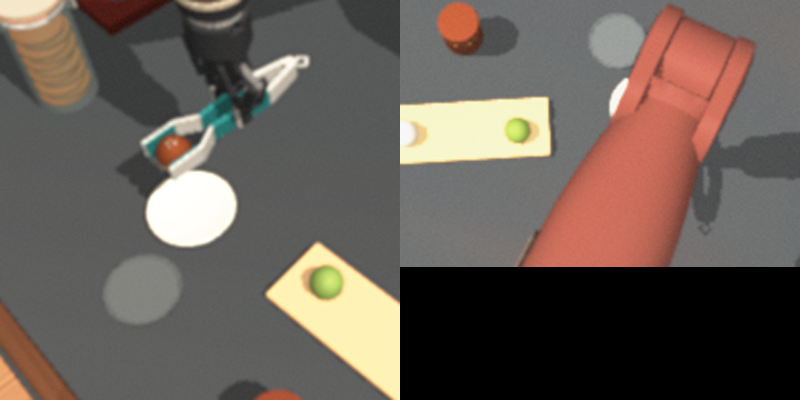

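The bun is held in the jaws in the scene view, at crop (173,150), which is pixel (190.8,178.7). The other objects look unmoved. I'll check it against the dish position and hand in if it's good.

Run:
```python
from plant import robot
from h import *
c=robot.get_calibration("scene")
for z in(.135,.145,.155): print(z,p2w(c,(190.8,178.7),z)[0][:2])
w=p2w(c,(190.8,178.7),.145)[0][:2]; o=robot.observe(); print(o["gripper_force"],abs(o["qvel"]).max())
if np.hypot(*(w-[.651,-.111]))<.02: print(robot.job_done())
```

```text
0.135 [ 0.64970416 -0.1139481 ]
0.145 [ 0.65315011 -0.10642568]
0.155 [ 0.65659605 -0.09890327]
20.17452807398513 0.1140798652564628
the job is handed in; nothing more can be done
None
```

The job is handed in: the tongs are holding the chestnut bun about 12 cm above the slate, within roughly 1 cm of the dish's middle by my camera check, and the other things looked unmoved in the last pictures; I haven't seen a verdict.

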